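# Close the seasoning shaker, draw it from its stand, hold it tipped over the pan

### The arm

A 6-joint arm with a two-finger parallel gripper is mounted at the origin on a cart in front of the work surface, level with it; the furniture and walls round the work are solid. World frame = base frame: x ahead of the robot, y to its left, z up, the work surface at z = 0. Lengths are in m, angles in rad, forces in N, time in s.
With the tool pointing down it reaches from about 0.35 to 0.85 m from the base axis. Payload 8.1 kg.
Tool frame: the origin (TCP) lies between the finger pads; the fingertips stand 19 mm ahead of it and the grasp point (between the pads) is the TCP; z points along the fingers, y is the line along which they close (so a half turn about z gives the same grasp; the last joint's range is limited). The gripper opens to 93 mm and grips with 3 to 60 N. Pads are 15 mm wide; open, the fingers measure 128 mm over their backs; the gripper's body (75 mm by 188 mm) begins 65 mm behind the grasp point.
Start: joints at [-1.242, 0.13, 1.488, -0, 1.523, -0.085], TCP at [0.241, -0.549, 0.238] pointing down, gripper open.
Joint ranges: [-2.96, 2.96], [-0.89, 2.26], [0.02, 2.5], [-1.34, 4.48], [0, 2.73], [-2.66, 2.66]. Speed limits (rad/s): [2.39, 2.39, 2.79, 3.14, 3.14, 3.14].

### API

Orientations are given as a 3x3 rotation matrix whose columns are the frame's x, y, z axes.
In Python, from rig import r, jaws, sense, grab_frame, calibration, sign_off gives the robot as it stands. Calls block until the motion is done:
- r.reach(position, orientation): joint-space move of the TCP to a pose.
- r.move_l(position, orientation=None, max_speed=0.15): straight line of the TCP; orientation=None keeps the orientation; max_speed is the mean speed in m/s.
- r.move_j(angles): joint-space move.
- jaws.move_gripper(opening, squeeze=None): finger opening in m; squeeze is the grip in N (None keeps the last); returns when the fingers have stopped.
- r.wait(seconds).
- r.ik(position, orientation): joint angles nearest the present ones, or None.
- sense(): the state.
- grab_frame(name): name is "scene" or "top" or "wrist"; returns (picture, depth): 480x640x3 uint8, red, green, blue; 480x640 float32, m along the optical axis (not along the pixel's ray), 0 where there is no reading.
- calibration(name): a dict with "mtx" (3x3 intrinsics, pixels), "world_from_camera" (4x4, takes a point from camera to world coordinates); the wrist camera has in their place "mount" (4x4, takes a point from camera to tool coordinates, whose origin is the TCP and whose axes are the flange's). Camera axes: x right, y down, z forward; pixel columns grow to the right and rows downward; lengths in m; the calibration is good to about 2 mm. A picture is of the moment at which its call begins: read the wrist's pose just before it. calibration takes no time and is no camera call.
A pose or a line that the arm cannot do raises r.MotionError and nothing moves.
- sign_off(): hands the job in; it is judged then, once.
The state is a dict: "clock": time; "joint_pos": joint angles; "joint_velocities": joint speeds; "tau": joint torques, N m; "eef_pos": TCP position; "tcp_rot": TCP orientation; "contact_force": force on the tool from outside, world axes, zero at the start; "wrist_torque": the same for the moment, N m; "finger_gap": finger opening in m; "finger_force": force on a finger pad.
Only numpy, scipy, OpenCV 4.12 (cv2) and the standard library are available. Lean on these libraries where they do the work, as an engineer would, in place of code of your own. Each camera call takes 0.05 s, during which the arm holds its last target. There are 200 camera calls.

### The job

The hinged metal seasoning shaker lies open in its sloping wooden refill stand: while it lies there, swing its lid over and press it fully home so that the two halves meet edge to edge all round. Then draw the closed shaker up out of the stand and tip it nose-down at about 45 degrees over the middle of the small pan, with the tip of the nose roughly 10 cm above the pan's rim, keeping it closed all the while. Finish while still holding it there in the gripper, still and clear of the pan and the stand; do not let go or put it down, and leave the pan and the other things where they are.

Things in the scene. Friction and masses are not known exactly. Their poses are not given: they have to be found in the camera images.
- shaker: lower half of the bare-metal shaker: tray 104 long (x) x 56 (y) x 22 mm, 3 mm walls; 0.2 kg (+-40%) with lid. Origin: centre of underside. +x to the nose (perforated end, snout 34 mm wide, 12 mm long), +z to the lid. Nose 20 degrees up in the stand. Closed: 104 x 56 x 44 mm, seam 22 mm above the underside; grip across the 56 mm width, mid-length, at the seam (sides free there over 74 mm)
- shaker_lid (a joint): angle of the lid, the upper half of the shaker (104 x 56 x 22 mm), hinged at the tail: 0 = closed, edges meeting all round; 1.4 rad = wide open, end stop at 1.7. The hinge rubs: the lid stays at any angle it is left at and needs about 1 N at its free end to swing; no latch
- shaker_hinge (a point): middle of the lid's hinge line, at the shaker's tail at seam height (4 mm behind the tray's end wall); the hinge line runs along the shaker's y. The lid reaches from 4 to 108 mm from this line (a thumb tab at its middle to 117 mm); its outer face lies 22 mm off the seam plane
- shaker_nose (a point): tip of the snout, 64 mm from the middle of the shaker along its +x, 14 mm above its underside plane
- stand: fixed wooden refill stand, foot 124 x 74 mm. Origin: centre of its underside. Sloping cradle, floor 50 mm above the origin at the middle, rising 20 degrees towards stand +x (the shaker's nose). Low end stops and four corner cheeks, 4 to 11 mm high, hold the shaker with 2 to 3 mm play; draw it out square to the cradle
- small_pan: small round steel dish pan without handle, 147 mm diameter at the rim, 120 mm at the floor, 37 mm high. Origin: centre of its underside, on the worktop. Pan and stand swap sides at random; a tall air fryer with a bread bin on it stands close behind them (front face about 0.66 m ahead of the robot), wall cabinets hang over the worktop on the far left
- garlic: garlic bulb, 55 mm, bystander
- lemon: lemon, 83x58x58 mm, bystander
- spice_1: glass spice jar, 45 mm diameter, 97 mm high, bystander
- honey_jar: squat honey jar, 66 mm diameter, 84 mm high, bystander
- salt_shaker: glass salt shaker with domed cap, 44 mm diameter, 90 mm high, bystander
- onion: onion, 75 mm, bystander

How it is judged:
On the way, in this order (a step that is already met when the one before it is completed fails the run):
1. the lid is closed (under 0.04 rad) while the shaker lies in its stand (value of joint shaker_lid below 0.04 rad and x of shaker in the frame of stand between -0.012 and 0.012 m and z of shaker in the frame of stand below 0.062 m), for 0.2 s.
2. the closed shaker is drawn up clear of the stand, its middle at least 50 mm higher than it lay (value of joint shaker_lid below 0.06 rad and z of shaker in the frame of stand above 0.1 m), for 0.1 s.
At the end, for the whole second after the job is handed in: Gripper holds the shaker at rest: lid within 0.06 rad of closed, nose 30 to 65 degrees below level, its tip within 50 mm of the pan centre in plan and 80 to 200 mm above the worktop, touching neither pan nor stand; pan and bystanders within 30 mm of where they stood (value of joint shaker_lid below 0.06 rad and horizontal distance between shaker_nose and small_pan below 0.05 m and height (world z) of shaker_nose between 0.08 and 0.2 m and angle between shaker's own x axis and vertical between 2.09 and 2.71 rad and contact force between the fingers and shaker above 1 N and contact force between shaker and small_pan below 0.05 N and contact force between shaker and stand below 0.05 N and linear speed of shaker below 0.03 m/s and angular speed of shaker below 0.2 rad/s and distance of each of small_pan, garlic, lemon, spice_1, honey_jar, salt_shaker, onion from where it was at the start of the episode below 0.03 m); the arm keeps its last pose, push and grip.
It fails at once if the shaker is raised out of its stand or tipped while its lid is open (value of joint shaker_lid above 0.12 rad and (z of shaker in the frame of stand above 0.085 m or angle between shaker's own x axis and vertical above 1.75 rad)).
It fails at once if the pan or a bystander is shoved or knocked more than 40 mm away (distance of any of small_pan, garlic, lemon, spice_1, honey_jar, salt_shaker, onion from where it was at the start of the episode above 0.04 m).
It also fails if it takes over 58 s, if anything falls off the work surface, if the arm or the gripper's body presses on something with over 40 N, if the wrist force passes 120 N, or if a joint passes its speed limit or range.

## Working session

There is one attempt and no reset: what is moved stays moved. The work goes in short steps, each a Python script; the robot and the scene stay as the last script left them, time stands still between calls to the robot, and variables do not carry over. Pictures are saved under pics/ and viewed, at most 10 in all, crops included, and the job is handed in when it is done.

```bash
mkdir -p pics; ls; python3 - <<'E'
from rig import *
import cv2,numpy as np
for n in("scene","top"):
    p,d=grab_frame(n); c=calibration(n); np.savez(n+".npz",p=p,d=d,**c)
    cv2.imwrite(f"pics/{n}.png",p[...,::-1]); print(n,c["world_from_camera"].round(3).tolist())
print(sense()["clock"])
E
```

```text
pics
scene [[0.903, -0.249, 0.351, 0.116], [-0.43, -0.509, 0.746, -0.961], [-0.007, -0.824, -0.567, 0.797], [0.0, 0.0, 0.0, 1.0]]
top [[0.065, -0.973, 0.222, 0.287], [-0.998, -0.063, 0.015, -0.035], [-0.0, -0.223, -0.975, 1.175], [0.0, 0.0, 0.0, 1.0]]
0.1
```

View pics/scene.png

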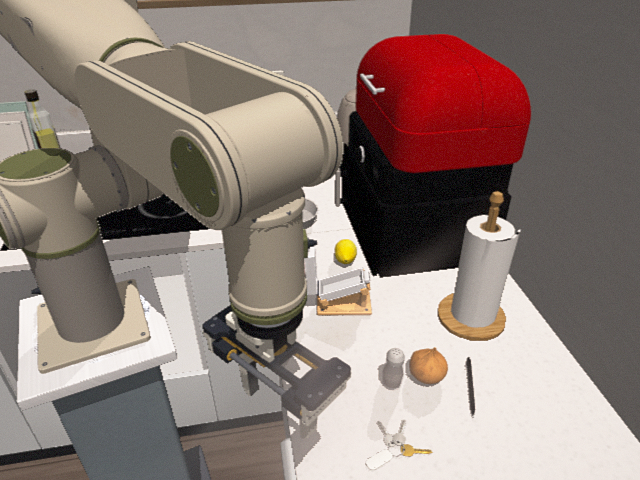

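View pics/top.png

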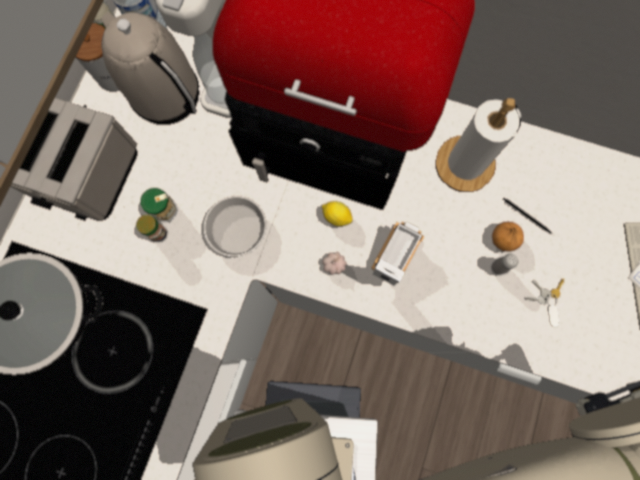

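The top view shows the stand with the open shaker at about (400,250), the pan at (235,227), the lemon at (337,213) and the garlic at (333,263). I'll enlarge the stand and measure it.

```bash
cat > h.py <<'E'
import numpy as np,cv2
def cloud(p,d,K,T):
    v,u=np.mgrid[:480,:640]; P=np.stack([(u-K[0,2])/K[0,0]*d,(v-K[1,2])/K[1,1]*d,d],-1)
    return P@T[:3,:3].T+T[:3,3]
def load(n):
    z=np.load(n+".npz"); return z["p"],cloud(z["p"],z["d"],z["mtx"],z["world_from_camera"])
E
python3 - <<'E'
from h import *
a=[]
for n,(u,v) in dict(top=(400,250),scene=(345,285)).items():
    p,W=load(n); a.append(cv2.resize(p[v-40:v+40,u-40:u+40,::-1],(400,400),interpolation=cv2.INTER_CUBIC))
    if n=="top": Wt=W
cv2.imwrite("pics/crop.png",np.hstack(a))
W=Wt
for n,(u,v,r) in dict(pan=(235,227,40),lemon=(337,213,18),garlic=(333,263,16),stand=(400,250,40)).items():
    q=W[v-r:v+r,u-r:u+r].reshape(-1,3); q=q[(q[:,2]>.012)&(q[:,2]<.3)]
    print(n,q.min(0).round(3),q.max(0).round(3),((q.min(0)+q.max(0))/2).round(3))
r=W[187:267,195:275].reshape(-1,3); r=r[(r[:,2]>.032)&(r[:,2]<.045)]
print("rim",cv2.minEnclosingCircle(r[:,:2].astype(np.float32)))
print("height map mm, rows=v")
for v in range(216,288,4): print(v,[int(1000*W[v,u,2]) for u in range(368,432,4)])
print(W[250,400])
E
```

```text
pan [0.492 0.121 0.012] [0.637 0.267 0.044] [0.565 0.194 0.028]
lemon [ 0.58  -0.082  0.019] [ 0.657 -0.007  0.066] [ 0.619 -0.044  0.042]
garlic [ 0.465 -0.072  0.018] [ 0.52  -0.015  0.056] [ 0.493 -0.044  0.037]
stand [ 0.441 -0.24   0.012] [ 0.59  -0.128  0.171] [ 0.515 -0.184  0.092]
rim ((0.564149022102356, 0.19371266663074493), 0.07410252839326859)
height map mm, rows=v
216 [3, -1, -4, -4, 2, 1, -1, -2, 1, 0, -4, 3, 2, -3, 2, -1]
220 [-1, -4, -2, 0, 0, -2, -5, 1, 2, 0, -5, -3, 1, 0, -1, 4]
224 [0, -1, 1, 0, -2, -1, 0, 75, 85, 87, 85, 89, 0, 3, 0, 1]
228 [-4, -2, -1, 3, 2, 0, 6, 8, 68, 69, 80, 85, 86, 2, 4, 2]
232 [0, 0, 0, 2, 0, -1, 8, 58, 64, 67, 69, 71, 74, 73, 1, 0]
236 [-3, -3, 2, 2, -1, 13, 78, 60, 64, 63, 65, 60, 65, 89, 2, 1]
240 [1, 2, 4, -4, -2, 13, 56, 60, 59, 55, 62, 63, 65, 76, -1, 1]
244 [0, 1, 0, -1, 8, 1175, 55, 59, 57, 56, 61, 59, 80, 3, 0, -3]
248 [0, 1, 0, -3, 8, 51, 51, 52, 50, 55, 58, 60, 7, -2, -2, 1]
252 [1, -3, 1, 10, 65, 46, 48, 50, 49, 53, 54, 12, 0, 0, 0, -1]
256 [0, 1, -2, 5, 41, 41, 48, 45, 51, 52, 67, 8, 2, -1, -1, 0]
260 [0, -3, 47, 162, 40, 39, 44, 45, 45, 49, 13, 2, 1, 1, 0, 0]
264 [0, 0, 14, 157, 155, 162, 39, 39, 40, 61, 2, 0, 0, 0, 2, 0]
268 [1, 10, 157, 160, 159, 1175, 156, 158, 39, 11, -1, 0, -3, 1, 2, 3]
272 [0, 0, 110, 135, 160, 162, 163, 157, 155, 46, -1, 2, -2, 0, 0, 0]
276 [0, -5, 1, 88, 120, 140, 156, 162, 161, 0, 0, 0, 0, 0, 0, -1]
280 [-2, 0, 0, 0, 59, 93, 115, 145, 3, 0, -2, -1, -1, 1, -2, 1]
284 [0, 0, -5, -3, 2, -1, 1175, -2, 0, -4, 3, 3, -1, 3, -2, 0]
[ 0.5264774  -0.19223318  0.05069187]
```

View pics/crop.png

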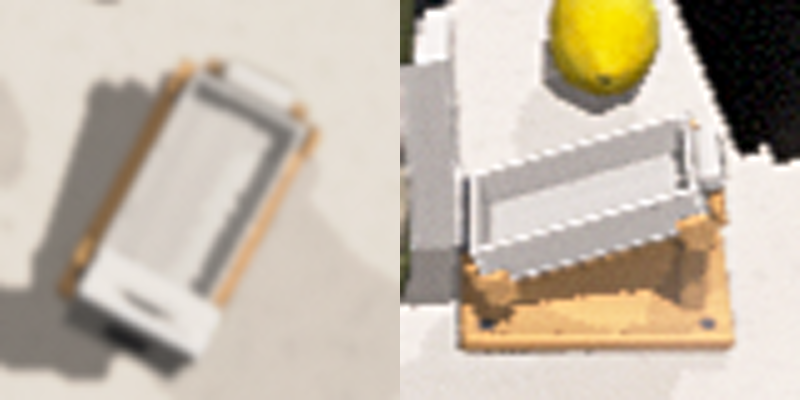

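The crops show the nose pointing away from the robot, up and to the right, at a yaw of about −25°. The lid stands up at the near tail end, at about (390,270) in the top view. Next I'll check IK for both grip flips over the whole plan.

```bash
cat >> h.py <<'E'
from scipy.spatial.transform import Rotation as Ro
def shR(yaw,pitch):  # shaker axes; pitch>0 nose up, degrees
    return Ro.from_euler("ZY",[yaw,-pitch],degrees=True).as_matrix()
def tool(Rs,flip):   # tool z=-z_s ; flip=+1: x=x_s,y=-y_s
    return Rs@np.diag([flip,-flip,-1.])
def hold(nose,yaw,pitch=-45): # shaker frame -> grasp point (seam, mid)
    Rs=shR(yaw,pitch); return np.array(nose)+Rs@np.array([-.064,0,.024-.014]),Rs
E
python3 - <<'E'
from h import *; from rig import *
print(sense()["tcp_rot"]); print(calibration("wrist")["mount"].round(3).tolist())
for f in(1,-1):
    R=tool(shR(-25,20),f)
    print("grasp",f,[None if q is None else np.round(q,2).tolist() for q in(r.ik([.52,-.187,.08],R),r.ik([.40,-.13,.16],R))])
    for y in range(-240,61,20):
        p,Rs=hold([.564,.194,.14],y); q=r.ik(p,tool(Rs,f))
        print(f,y,None if q is None else np.round(q,2).tolist())
p,W=load("top"); m=(W[...,2]>.08)&(W[...,0]>.58)&(W[...,0]<.75)&(abs(W[...,1]-.15)<.25)
for y0 in np.arange(-.1,.4,.05):
    s=W[m&(abs(W[...,1]-y0)<.01)]; print(round(y0,2),s[:,0].min().round(3) if len(s) else None)
E
```

```text
[[ 9.15631212e-01  4.02018907e-01 -5.31416192e-04]
 [ 4.02019238e-01 -9.15629952e-01  1.52447490e-03]
 [ 1.26287149e-04 -1.60949633e-03 -9.99998697e-01]]
[[0.0, -0.961, -0.277, 0.077], [1.0, 0.0, 0.0, 0.002], [0.0, -0.277, 0.961, -0.147], [0.0, 0.0, 0.0, 1.0]]
grasp 1 [[-0.44, -0.17, 2.13, 0.0, 0.84, 1.57], [-0.44, -0.76, 2.38, -0.0, 1.17, 1.57]]
1 -240 [0.61, 0.23, 1.65, -0.8, 1.41, 0.29]
1 -220 [0.6, 0.04, 1.87, -0.85, 1.14, 0.06]
1 -200 [0.52, -0.15, 2.05, -0.8, 0.85, -0.27]
1 -180 [0.38, -0.32, 2.19, -0.5, 0.58, -0.87]
1 -160 [0.19, -0.38, 2.23, 0.23, 0.52, -1.89]
1 -140 None
1 -120 None
1 -100 None
1 -80 None
1 -60 [-0.07, 0.43, 1.41, 0.64, 1.76, 2.52]
1 -40 [0.01, 0.58, 1.21, 0.52, 1.95, 2.32]
1 -20 [0.09, 0.7, 1.04, 0.36, 2.11, 2.08]
1 0 [0.18, 0.78, 0.92, 0.16, 2.21, 1.79]
1 20 [0.27, 0.81, 0.88, -0.07, 2.24, 1.47]
1 40 [0.36, 0.78, 0.93, -0.29, 2.17, 1.16]
1 60 [0.45, 0.69, 1.05, -0.46, 2.04, 0.9]
grasp -1 [[-0.44, -0.17, 2.13, 0.0, 0.84, -1.57], [-0.44, -0.76, 2.38, -0.0, 1.17, -1.57]]
-1 -240 None
-1 -220 None
-1 -200 None
-1 -180 [0.38, -0.32, 2.19, -0.5, 0.58, 2.27]
-1 -160 [0.19, -0.38, 2.23, 0.23, 0.52, 1.25]
-1 -140 [0.01, -0.3, 2.18, 0.72, 0.75, 0.47]
-1 -120 [-0.1, -0.14, 2.04, 0.84, 1.04, 0.06]
-1 -100 [-0.13, 0.06, 1.85, 0.82, 1.31, -0.21]
-1 -80 [-0.12, 0.25, 1.63, 0.74, 1.54, -0.42]
-1 -60 [-0.07, 0.43, 1.41, 0.64, 1.76, -0.62]
-1 -40 [0.01, 0.58, 1.21, 0.52, 1.95, -0.82]
-1 -20 [0.09, 0.7, 1.04, 0.36, 2.11, -1.06]
-1 0 [0.18, 0.78, 0.92, 0.16, 2.21, -1.35]
-1 20 [0.27, 0.81, 0.88, -0.07, 2.24, -1.67]
-1 40 [0.36, 0.78, 0.93, -0.29, 2.17, -1.98]
-1 60 [0.45, 0.69, 1.05, -0.46, 2.04, -2.24]
-0.1 0.639
-0.05 0.65
0.0 0.663
0.05 0.677
0.1 0.689
0.15 0.67
0.2 0.716
0.25 None
0.3 None
0.35 0.58
```

```bash
python3 - <<'E'
from h import *; from rig import *
R=tool(shR(-25,0),-1)
r.reach([.47,-.165,.31],R)
s=sense(); p,d=grab_frame("wrist"); c=calibration("wrist")
T=np.eye(4); T[:3,:3]=s["tcp_rot"]; T[:3,3]=s["eef_pos"]
np.savez("wrist.npz",p=p,d=d,mtx=c["mtx"],world_from_camera=T@c["mount"])
cv2.imwrite("pics/wrist.png",p[...,::-1]); print(s["clock"],s["joint_pos"])
E
```

```text
1.7583 [-4.41630538e-01 -1.66115820e-01  1.65096726e+00 -2.36511542e-04
  1.65698748e+00 -1.57426844e+00]
```

View pics/wrist.png

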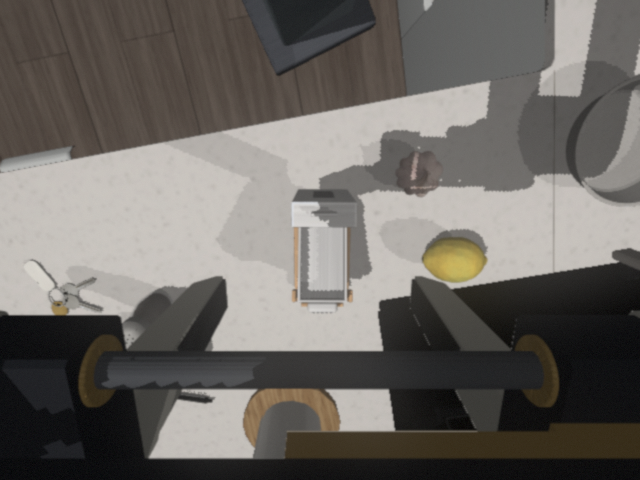

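The wrist view shows the shaker at (323,255), aligned with the tool to within a degree or two. The lid's free end is at (323,210) and the nose at (322,308). Next I'll fit the pose from the merged clouds.

```bash
python3 - <<'E'
from h import *
for n in("wrist","top","scene"):
    p,W=load(n); q=W.reshape(-1,3); c0=np.array([.52,-.187])
    m=(np.hypot(*(q[:,:2]-c0).T)<.085)
    q=q[m]; foot=q[(q[:,2]>.007)&(q[:,2]<.016)]; 
    t=q[(q[:,2]>.035)&(q[:,2]<.1)]; lid=q[(q[:,2]>.12)]
    # yaw from direct rect in the cradle-plane projection
    for yaw in(-27,-25,-23):
        R=shR(yaw,20); l=t@R; 
        e=lambda a:np.percentile(a,[1,99]).round(4)
        o=np.r_[c0,.05]@R; l=l-o
        h,b=np.histogram(l[:,2],np.arange(-.02,.05,.003))
        rim=l[(l[:,2]>.016)&(l[:,2]<.03)&(abs(l[:,0])<.035)]
        # side-edge slope
        L=rim[rim[:,1]>rim[:,1].mean()];S=rim[rim[:,1]<rim[:,1].mean()]
        print(n,yaw,"n",len(t),len(rim),"x",e(l[:,0]),"rim y",e(rim[:,1]),"sl",[np.polyfit(k[:,0],k[:,1],1)[0].round(3) if len(k)>9 else 0 for k in(L,S)])
    print(h.tolist(),"floor z",np.median(l[abs(l[:,2]-.003)<.008][:,2]).round(4))
    if len(lid)>10: ll=lid@R-o; print("lid",ll.min(0).round(3),ll.max(0).round(3))
    f2=foot@shR(-25,0)-np.r_[c0,0]@shR(-25,0); print("foot",len(foot),np.percentile(f2,[1,99],axis=0)[:,:2].round(3).tolist(),cv2.minAreaRect(foot[:,:2].astype(np.float32)))
E
```

```text
wrist -27 n 4419 285 x [-0.0637  0.0722] rim y [-0.0268  0.0295] sl [np.float64(0.027), np.float64(0.032)]
wrist -25 n 4419 278 x [-0.0644  0.0724] rim y [-0.0261  0.0291] sl [np.float64(-0.006), np.float64(-0.001)]
wrist -23 n 4419 272 x [-0.0639  0.0723] rim y [-0.0268  0.0299] sl [np.float64(-0.036), np.float64(-0.033)]
[0, 0, 0, 2, 3, 134, 2794, 215, 63, 71, 21, 191, 564, 124, 0, 0, 10, 37, 2, 2, 35, 11, 0] floor z -0.0003
lid [-0.046 -0.056  0.091] [0.071 0.061 0.368]
foot 405 [[-0.016, -0.035], [0.069, 0.039]] ((0.5452025532722473, -0.1968538761138916), (0.07399202138185501, 0.08619914203882217), 65.03207397460938)
top -27 n 1251 65 x [-0.0635  0.0719] rim y [-0.0259  0.03  ] sl [np.float64(0.027), np.float64(0.014)]
top -25 n 1251 64 x [-0.0633  0.0719] rim y [-0.026   0.0298] sl [np.float64(-0.005), np.float64(-0.015)]
top -23 n 1251 66 x [-0.063   0.0719] rim y [-0.0265  0.0307] sl [np.float64(-0.042), np.float64(-0.047)]
[0, 0, 0, 1, 33, 203, 412, 221, 50, 21, 10, 61, 114, 48, 4, 0, 2, 4, 6, 2, 7, 4, 5] floor z -0.0001
lid [-0.047 -0.023  0.092] [-0.013  0.032  0.137]
foot 209 [[-0.049, -0.035], [0.061, 0.039]] ((0.5253925323486328, -0.1875310242176056), (0.07379766553640366, 0.11437956988811493), 64.50353240966797)
scene -27 n 1506 130 x [-0.058   0.0718] rim y [-0.0273  0.0334] sl [np.float64(0.024), np.float64(0.031)]
scene -25 n 1506 126 x [-0.0587  0.0716] rim y [-0.0269  0.0327] sl [np.float64(-0.012), np.float64(0.006)]
scene -23 n 1506 122 x [-0.0594  0.0717] rim y [-0.0265  0.0331] sl [np.float64(-0.041), np.float64(-0.027)]
[2, 0, 0, 3, 30, 32, 204, 253, 117, 125, 121, 121, 157, 124, 24, 12, 9, 13, 11, 12, 15, 10, 16] floor z 0.0025
lid [-0.047 -0.026  0.085] [-0.013  0.033  0.133]
foot 774 [[-0.051, -0.035], [0.07, 0.03]] ((0.5302240252494812, -0.18843382596969604), (0.0785716101527214, 0.1221286728978157), 65.3487319946289)
```

Pose: yaw −25°, and the checks on the floor (50 mm), foot and nose agree. Now the lid sweep.

```bash
cat >> h.py <<'E'
YAW=-25.1; RS=shR(YAW,20); O=np.array([.52,-.187,.05])+RS@[.008,.0017,-.003]
H=O+RS@[-.056,0,.022]; RT=tool(RS,-1)
def tip(th,off=.022,rad=.085): # TCP for finger corner on lid outer face
    c,s=np.cos(th),np.sin(th)
    return H+RS@[rad*c-off*s-.0075,0,rad*s+off*c+.019]
E
python3 - <<'E'
from h import *; from rig import *
print(O,H)
jaws.move_gripper(0,20)
st=tip(1.45,.04); r.reach(st+[0,0,.08],RT); r.move_l(st,RT,.15)
f0=np.array(sense()["contact_force"]); print(f0,sense()["clock"])
for th in np.arange(1.4,.09,-.1):
    r.move_l(tip(th),RT,.12); f=RS.T@(np.array(sense()["contact_force"])-f0); print(round(th,2),f.round(1))
    if np.linalg.norm(f)>15: break
print(sense()["clock"])
p,d=grab_frame("scene"); cv2.imwrite("pics/s2.png",cv2.resize(p[200:360,240:440,::-1],(800,640))[:600])
E
```

```text
[ 0.52845796 -0.18908472  0.04991708] [ 0.4739905  -0.1635703   0.05143719]
[-0.21192855 -0.04012761 -0.36063844] 4.7
1.4 [0.7 0.4 1. ]
1.3 [ 1.  -0.7  0.8]
1.2 [-0.7 -0.3  1. ]
1.1 [1.  1.2 0.3]
1.0 [-0.1 -0.9 -0.4]
0.9 [0.2 0.2 0.1]
0.8 [-0.2 -0.5 -0.2]
0.7 [-0.8  0.2  0.6]
0.6 [ 0.1 -0.2 -0.5]
0.5 [0.7 0.4 1. ]
0.4 [-0.5 -0.2 -0.1]
0.3 [ 0.8  0.  -0.3]
0.2 [ 0.4 -0.4  1.2]
0.1 [-0.   0.2  0.2]
8.2833
```

View pics/s2.png

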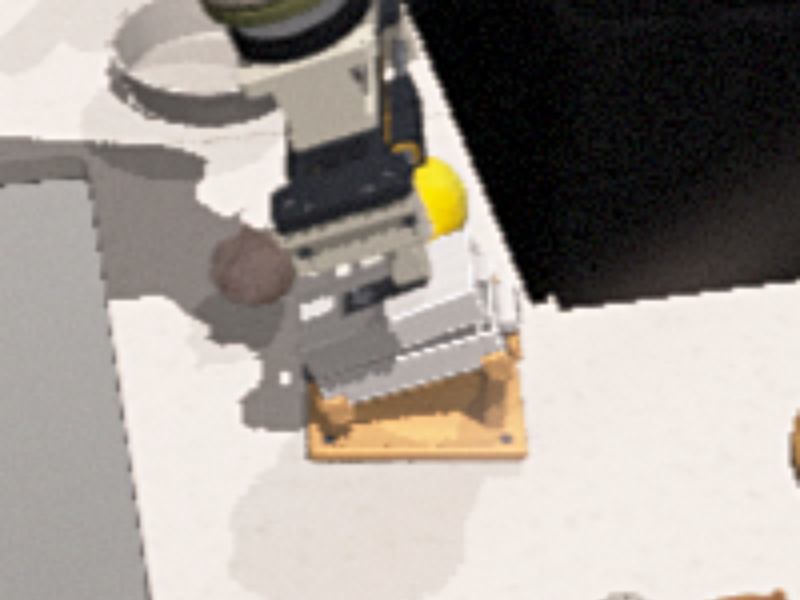

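The lid has swung almost shut, with a thin wedge still open at about (440,355), and the shaker is seated. Now I'll press it home under force control.

```bash
python3 - <<'E'
from h import *; from rig import *
F=lambda:np.mean([(r.wait(.03),RS.T@np.array(sense()["contact_force"]))[1] for _ in range(4)],0)
f0=F(); p0=tip(.1)
for k in range(1,20):
    r.move_l(p0-RS[:,2]*.001*k,RT,.03); f=F()-f0; print(k,f.round(1),end=" ")
    if f[2]>22: break
print(sense()["clock"]); r.wait(.3)
print("tcp above seam", (RS.T@(np.array(sense()["eef_pos"])-H))[2]-.019, "expect .022")
p,d=grab_frame("scene"); cv2.imwrite("pics/s3.png",cv2.resize(p[260:340,300:400,::-1],(750,600),interpolation=cv2.INTER_CUBIC))
E
```

```text
1 [0.4 0.3 0.3] 2 [0.5 0.4 0.3] 3 [0.3 0.1 0. ] 4 [-0.1  0.2  0.2] 5 [ 0.1  0.8 -0.3] 6 [ 0.5 -0.  -0.1] 7 [0.  0.3 0.3] 8 [ 0.1 -0.1  0.3] 9 [-2.9 -0.3  8.3] 10 [-7.9 -0.4 20.4] 11 [-12.9  -0.8  31.7] 12.6833
tcp above seam 0.02128266151889868 expect .022
```

View pics/s3.png

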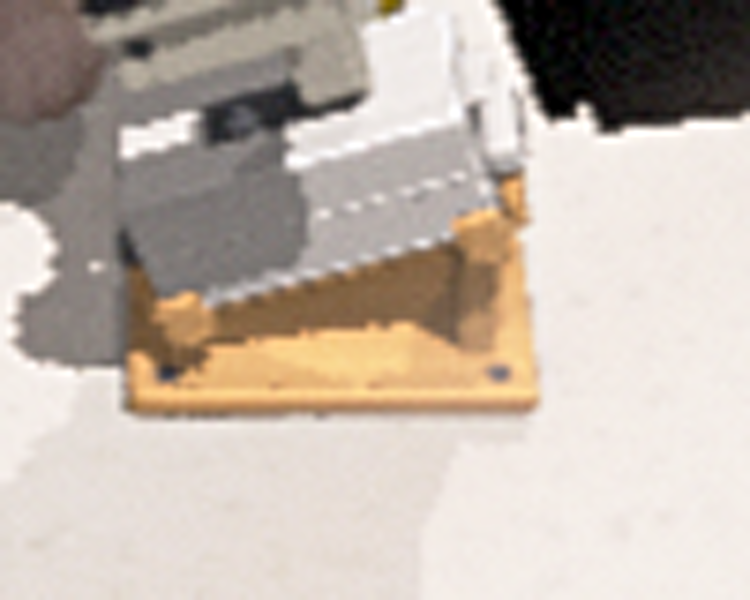

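The lid stopped stiffly at the expected height and the seam is tight, so it is closed. Now the grasp and lift.

```bash
python3 - <<'E'
from h import *; from rig import *
G=O+RS@[0,0,.024]; n=RS[:,2]
r.move_l(np.array(sense()["eef_pos"])+n*.05,RT,.2)
jaws.move_gripper(.093)
r.move_l(G+n*.06,RT,.2); f0=np.array(sense()["contact_force"])
r.move_l(G+n*.01,RT,.15); r.move_l(G,RT,.05)
print("down",(RS.T@(np.array(sense()["contact_force"])-f0)).round(1))
jaws.move_gripper(.0,45); s=sense(); print(s["finger_gap"],s["finger_force"],(RS.T@(np.array(s["contact_force"])-f0)).round(1),s["clock"])
r.move_l(G+n*.03,RT,.06); s=sense(); print(s["finger_gap"],(np.array(s["contact_force"])-f0).round(1))
r.move_l(G+n*.12,RT,.12); s=sense(); print(s["finger_gap"],s["finger_force"],(np.array(s["contact_force"])-f0).round(1),s["clock"])
p,d=grab_frame("scene"); cv2.imwrite("pics/s4.png",cv2.resize(p[200:350,240:440,::-1],(800,600),interpolation=cv2.INTER_CUBIC))
for y in(-120,-130,-140):
    q,Rs=hold([.564,.194,.14],y); print(y,r.ik(q,tool(Rs,-1)),r.ik(q+[0,0,.1],tool(Rs,-1)))
E
```

```text
down [-0.5 -0.1 -1.3]
0.05545533843621017 44.99602943658829 [-0.2 -0.7 -0. ] 16.75
0.055947394988812134 [ 0.6 -0.1 -3.9]
0.05574807933902353 44.99387741088867 [-0.1 -0.8 -3.3] 18.3
-120 [-0.09585173 -0.13543976  2.03708002  0.84279582  1.03896392  0.05539399] [-0.09585173 -0.23986459  1.93700038  0.76925712  1.18090971  0.22003936]
-130 [-0.05208014 -0.22580973  2.11558322  0.80957657  0.89441269  0.23619387] [-0.05208014 -0.33083976  2.01055279  0.71017421  1.04714391  0.41141593]
-140 [ 0.01106298 -0.30203194  2.17735683  0.72068485  0.74728255  0.47279525] [ 0.01106298 -0.40637016  2.06764001  0.60053108  0.91685205  0.6503427 ]
```

View pics/s4.png

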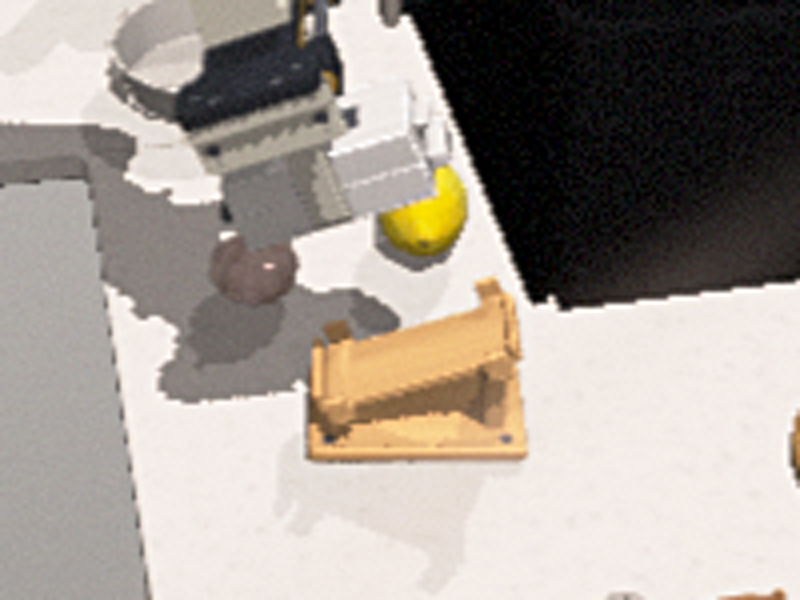

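The shaker is out and closed (seam at about (385,160)), and the stand is empty. Now carry it over via a pulled-back waypoint.

```bash
python3 - <<'E'
from h import *; from rig import *
r.reach([.45,0,.30],tool(shR(-78,-12),-1)); print(sense()["finger_gap"])
q,Rs=hold([.564,.194,.14],-130); R=tool(Rs,-1)
r.reach(q+[0,0,.1],R); r.move_l(q,R,.08); r.wait(.5)
s=sense(); print(s["finger_gap"],s["finger_force"],s["contact_force"],s["clock"])
for n,(a,b,c,e) in dict(scene=(120,300,200,440),top=(120,320,120,386)).items():
    p,d=grab_frame(n); cv2.imwrite(f"pics/f_{n}.png",cv2.resize(p[a:b,c:e,::-1],(798,600),interpolation=cv2.INTER_CUBIC)); np.savez(n+".npz",p=p,d=d,**calibration(n))
E
```

```text
0.05597258049393216
0.055916413229099515 44.99428689479828 [ 0.11752226 -0.03124914 -2.21856082] 22.3083
```

View pics/f_scene.png

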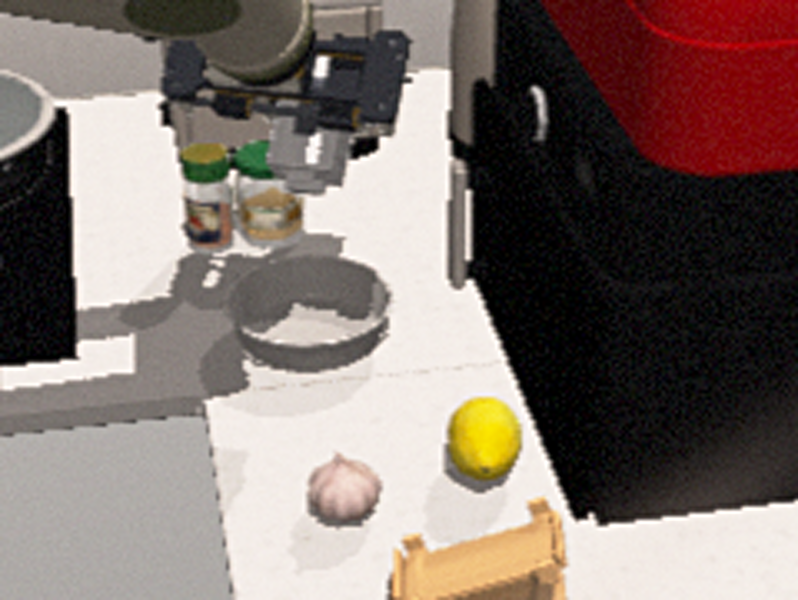

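View pics/f_top.png

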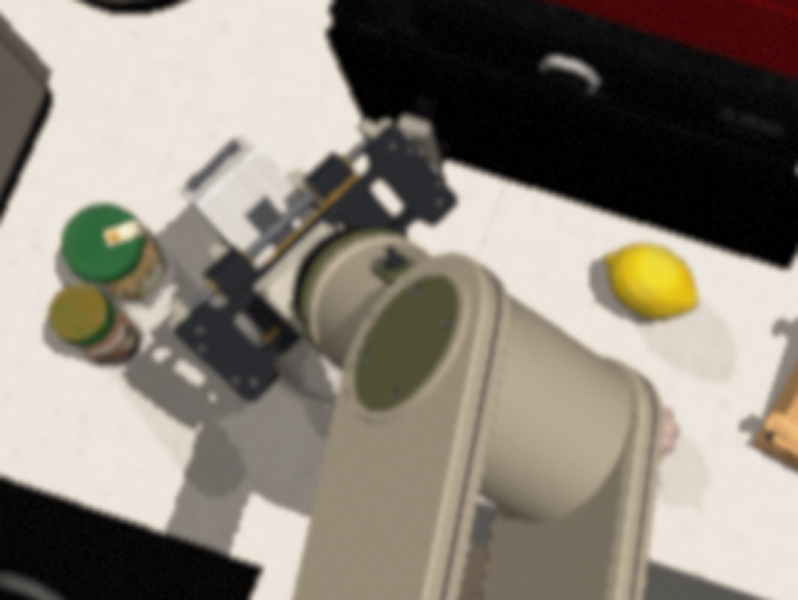

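The shaker is held closed, tipped nose-down over the pan, with the nose at about (315,185) in the scene crop. Nothing has been disturbed. I'll check the nose position by depth.

```bash
python3 - <<'E'
from h import *; from rig import *
p,W=load("scene"); q=W[150:185,275:310].reshape(-1,3)
q=q[(np.hypot(q[:,0]-.564,q[:,1]-.194)<.09)&(q[:,2]>.09)&(q[:,2]<.24)]
Rs=shR(-130,-45); l=(q-[.564,.194,.14])@Rs  # shaker axes, origin = planned nose
print(len(q),"min z",q[:,2].min(),"x max",np.percentile(l[:,0],99),l.min(0),l.max(0), q[np.argmax(l[:,0])])
s=sense(); print(np.abs(s["joint_velocities"]).max(),s["clock"])
E
```

```text
670 min z 0.13700539290405578 x max -0.0022975101601689996 [-0.07131466 -0.04248243 -0.01503427] [-0.00103309  0.06387357  0.1033079 ] [0.56512752 0.18886467 0.14467014]
0.0020998431984420125 22.4083
```

The nose tip is at (0.565, 0.189, 0.14), as planned. I'll hand it in.

```bash
python3 -c "
from rig import *
r.wait(.3); print(sign_off())"
```

```text
the job is handed in; nothing more can be done
None
```

The job is handed in: the lid was pressed fully home in the stand, and the closed shaker is now held still, nose-down at about 45° over the middle of the pan with its tip about 10 cm above the rim; the clock read about 23 s of the 58 s allowed, and no verdict was returned.

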